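# Put the breakfast things back in the table caddy

### The arm

A 6-joint arm with a two-finger parallel gripper is mounted at the origin on the work surface. World frame = base frame: x ahead of the robot, y to its left, z up, the work surface at z = 0. Lengths are in m, angles in rad, forces in N, time in s.
With the tool pointing down it reaches from about 0.35 to 0.775 m from the base axis. Payload 5.5 kg.
Tool frame: the origin (TCP) lies where the fingers leave the gripper's body, on its centre line; the fingertips stand env.tip_reach ahead of it and the grasp point (between the pads) lies 54 mm ahead of it (env.tip_reach is the distance from the TCP to the fingertips, in m); z points along the fingers, y is the line along which they close (so a half turn about z gives the same grasp; the last joint's range is limited). The gripper opens to 85 mm and grips with 20 to 120 N. Pads are 22 mm wide; open, the fingers measure 114 mm over their backs; the gripper's body (76 mm by 85 mm) begins 54 mm behind the grasp point. The pads swing forward as they close: fully open they stand 13 mm farther back than shut.
Start: joints at [1.069, 0.313, 0.046, 1.304, 0, 1.431], TCP at [0.204, 0.538, 0.304] pointing down, gripper open.
Joint ranges: [-2.76, 2.76], [-0.86, 1.69], [-1.03, 1.26], [-2.2, 2.34], [-1.47, 1.5], [-3.14, 3.14]. Speed limits (rad/s): [2.57, 2.57, 3.14, 3.14, 3.14, 3.14].

### API

Orientations are given as a unit quaternion [w, x, y, z].
In Python, from workcell import status, optics, hand_in, env gives the robot as it stands.
- The arm moves only by the shell command python3 -m handwheel 'ROWS' [FORCE]. ROWS is a JSON object whose one key "deltas" holds a list of rows, each a list of 5 numbers: the opening, from -1 (shut) to 1 (fully open), then the shift along the tool's x, y, z in units of 40 mm (1.0 is 40 mm), then the turn about the tool's z in units of 10 degrees (1.0 is 10 degrees). In form: {"deltas": [[jaw, x, y, z, roll], ...]}. A call has 1 to 20 rows; each row shifts and turns the commanded pose from where the row before left it, along the tool's axes as they then stand; what a row does not reach is not made up. A row lasts 1/8 s, in which the tool goes at most 62.5 mm and 10.7 degrees, less where a joint would pass 70% of its speed; a pose out of reach is approached as far as the arm can. A call is refused whole if a number of a shift passes 1 or a number of a turn 1, either way. A call with a gripper value outside its range is refused whole. The fingers move at their own pace and stop on an object; FORCE is the grip in N (left out, the last holds). Time passes only in rows, so rows that do not move let the fingers close. It gives the time, the measured TCP pose, the force, the opening and the grip force at its end, in the units of the state.
- status.get_state(): the state, without advancing time (a new reading comes with each control period).
- optics.read_camera(name): name is "side" or "top" or "wrist"; returns a dict with "frame" (480x640x3 uint8, red, green, blue), "depth" (480x640 float32, m along the optical axis (not along the pixel's ray), 0 where there is no reading), "vfov" (degrees; the focal length in pixels is half the picture's height over the tangent of half this angle, whatever the lens; pixels are square), "cx", "cy" (the principal point, pixels), "origin" and "attitude" of the camera in the world. Camera axes: x right, y down, z forward; pixel columns grow to the right and rows downward; lengths in m; the calibration is good to about 2 mm. A picture is of the moment at which its call begins.
- hand_in(): hands the job in; it is judged then, once.
The state is a dict: "clock": time; "joint_pos": joint angles; "qvel": joint speeds; "tau": joint torques, N m; "tcp_pos": TCP position; "orientation": TCP orientation; "wrist_force": force on the tool from outside, world axes, zero at the start; "ft_torque": the same for the moment, N m; "finger_gap": finger opening in m; "grip_force": force on a finger pad.
Only numpy, scipy, OpenCV 4.12 (cv2) and the standard library are available. Lean on these libraries where they do the work, as an engineer would, in place of code of your own. Each camera call takes 0.05 s, during which the arm holds its last target. There are 200 camera calls.

### The job

Clear up after breakfast in the forest cabin: stand the jam jar, the tea tin, the pepper mill and the salt shaker upright on the floor of the wooden caddy, one to a cell - the jar in the big square cell, the tin in the long cell, the mill in the medium cell beside the jar, the shaker in the smallest cell. Set each one down rather than dropping it, and leave the candle glass, the candlestick, the weather display and the bud vase standing where they are.

Things in the scene. Friction and masses are not known exactly. Their poses are not given: they have to be found in the camera images.
- caddy: Fixed open wooden box, 176 (x) by 180 (y) mm, walls 40 high and 8 thick, floor 6 thick, any yaw. Origin: centre of underside, z up. Dividers 6 thick with tops 34 high make four cells; centre (x,y) in its frame, inner size along x by y, mm: big square (-37,39) 86x86; medium beside it (46,39) 68x86; smallest (-52,-46) 56x72; long (31,-46) 98x72.
- jar: Jam jar: amber glass with a paper label and a flat steel screw lid that closes the top. 64 mm diameter, 84 mm tall (lid, 63 mm diameter, from 64 mm up), about 0.28 kg. Stands upright. Origin: centre of its underside, z up.
- pepper_mill: Pepper mill: smooth turned dark wood with a thin steel band at 72 mm and a small steel nut on the domed top. Foot 50 mm diameter, tapering to 42 mm from 45 mm height up to 94 mm; 111 mm tall, about 0.16 kg. Stands upright. Origin: centre of its underside, z up.
- tea_tin: Tea tin: plain rectangular bare-metal tin with a paper label on its sides and a full-size steel lid, 78 mm (its x) by 48 mm (its y), 92 mm tall, about 0.17 kg. Stands upright, its x axis within 0.6 rad of the world's x. Origin: centre of its underside, z up.
- salt_shaker: Salt shaker: slim clear glass with white salt inside and a domed steel cap with six small holes. Foot 38 mm diameter, tapering to 33 mm at 56 mm height; the cap is 34 mm diameter from 56 to 74 mm; 81 mm tall, about 0.11 kg. Stands upright. Origin: centre of its underside, z up.
- candle_glass: Look-alike of the jar, does not belong in the caddy: amber candle glass, 67 mm diameter, 74 mm tall, open at the top with white wax and a wick inside. Loose, 0.24 kg. Origin: centre of its underside.
- candlestick: Look-alike of the pepper mill, does not belong: turned dark wooden candlestick with a wide foot (54 mm), thin waist and a brass-lined socket on top, 90 mm tall. Loose, 0.14 kg. Origin: centre of its underside.
- weather_display: Look-alike of the tea tin, does not belong: grey plastic weather display, 78 mm (its x) by 42 mm (its y), 75 mm tall, screen on one broad side, three dark buttons on top. Loose, 0.18 kg. Origin: centre of its underside.
- bud_vase: Look-alike of the salt shaker, does not belong: small green glass bud vase, 44 mm wide, narrow neck and open mouth, 78 mm tall. Loose, 0.13 kg. Origin: centre of its underside.

How it is judged:
At the end, for the whole second after the job is handed in: Jar in the big square cell, tin in the long, mill in the medium, shaker in the smallest: upright (0.1 rad), on the floor (4 mm), in its own cell (centre within 13 to 21 mm of the cell centre), released, at rest; the four look-alikes upright within 25 mm of their starts (x of jar in the frame of caddy between -0.051 and -0.023 m and y of jar in the frame of caddy between 0.025 and 0.053 m and z of jar in the frame of caddy between 0.002 and 0.01 m and angle between each of jar, pepper_mill, salt_shaker, tea_tin, candle_glass, candlestick, weather_display, bud_vase's own z axis and vertical below 0.1 rad and linear speed of each of jar, pepper_mill, salt_shaker, tea_tin below 0.02 m/s and angular speed of each of jar, pepper_mill, salt_shaker, tea_tin below 0.2 rad/s and x of pepper_mill in the frame of caddy between 0.032 and 0.06 m and y of pepper_mill in the frame of caddy between 0.018 and 0.06 m and z of pepper_mill in the frame of caddy between 0.002 and 0.01 m and x of salt_shaker in the frame of caddy between -0.065 and -0.039 m and y of salt_shaker in the frame of caddy between -0.066 and -0.026 m and z of salt_shaker in the frame of caddy between 0.002 and 0.01 m and x of tea_tin in the frame of caddy between 0.017 and 0.045 m and y of tea_tin in the frame of caddy between -0.062 and -0.03 m and z of tea_tin in the frame of caddy between 0.002 and 0.01 m and distance of each of candle_glass, candlestick, weather_display, bud_vase from where it was at the start of the episode below 0.025 m); the robot touches nothing.
It fails at once if one of the four things to be gathered is dropped or thrown (faster than 0.75 m/s with no finger on it: a fall of about 30 mm) ((linear speed of jar above 0.75 m/s and contact force between the fingers and jar below 0.05 N) or (linear speed of pepper_mill above 0.75 m/s and contact force between the fingers and pepper_mill below 0.05 N) or (linear speed of salt_shaker above 0.75 m/s and contact force between the fingers and salt_shaker below 0.05 N) or (linear speed of tea_tin above 0.75 m/s and contact force between the fingers and tea_tin below 0.05 N)).
It fails at once if a look-alike is moved by more than 25 mm or tipped ((distance of candle_glass from where it was at the start of the episode above 0.025 m or angle between candle_glass's own z axis and vertical above 0.4 rad) or (distance of candlestick from where it was at the start of the episode above 0.025 m or angle between candlestick's own z axis and vertical above 0.4 rad) or (distance of weather_display from where it was at the start of the episode above 0.025 m or angle between weather_display's own z axis and vertical above 0.4 rad) or (distance of bud_vase from where it was at the start of the episode above 0.025 m or angle between bud_vase's own z axis and vertical above 0.4 rad)).
It also fails if it takes over 99 s, if anything falls off the work surface, if the arm or the gripper's body presses on something with over 40 N, if the wrist force passes 120 N, or if a joint passes its speed limit or range.

## Working session

There is one attempt and no reset: what is moved stays moved. The work goes in short steps, Python scripts to look and compute and a shell command to move; the robot and the scene stay as the last step left them, time stands still between calls to the robot, and variables do not carry over. Pictures are saved under pics/ and viewed, at most 14 in all, crops included, and the job is handed in when it is done.

```bash
mkdir -p pics; ls; python3 - <<'E'
from workcell import status, optics, env
import cv2,numpy as np
print(status.get_state()); print(env.tip_reach)
for n in ['top','side']:
    c=optics.read_camera(n); cv2.imwrite(f'pics/{n}0.png',c['frame'][:,:,::-1]); np.savez(f'{n}0.npz',**c)
    print(n,c['vfov'],c['cx'],c['cy'],c['origin'],c['attitude'],[k for k in c])
E
```

```text
pics
{'clock': 0.0, 'joint_pos': array([ 1.06941410e+00,  3.14029715e-01,  4.49582008e-02,  1.30357546e+00,
       -1.73110360e-05,  1.43119589e+00]), 'qvel': array([ 1.18233316e-03,  4.91044079e-04,  1.03701665e-03, -1.07820292e-03,
        3.11157433e-06,  1.06245233e-03]), 'tau': array([-1.57173268e-03, -4.80640233e+01,  2.98524177e+01,  1.98527717e-02,
       -2.05604947e-04, -1.82309975e-06]), 'tcp_pos': array([0.20334566, 0.53743918, 0.30298356]), 'orientation': array([-2.83292011e-04,  1.79905915e-01,  9.83683387e-01, -8.80931790e-04]), 'wrist_force': array([ 0.11960951, -0.52000991,  0.25212977]), 'ft_torque': array([ 0.00056515, -0.04579418, -0.01031708]), 'grip_force': 0.0, 'finger_gap': 0.08516747811935514}
0.0726
top 46.538089329370926 329.82562847905905 236.53786282215037 [0.35284942 0.00599218 0.96021128] [ 0.07269424 -0.69281786  0.71339252 -0.07609256] ['frame', 'depth', 'vfov', 'cx', 'cy', 'origin', 'attitude']
side 54.766449949464665 318.9581221297336 232.12738677347463 [ 0.23515891 -0.44502333  0.6635666 ] [-0.33512873  0.89475336 -0.27504899  0.10701964] ['frame', 'depth', 'vfov', 'cx', 'cy', 'origin', 'attitude']
```

View pics/top0.png

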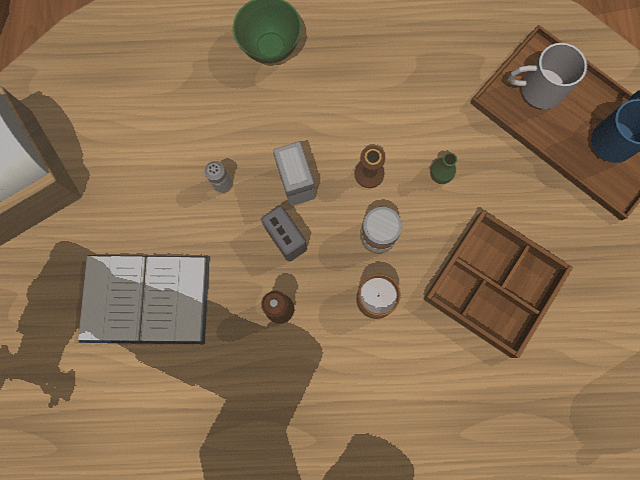

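View pics/side0.png

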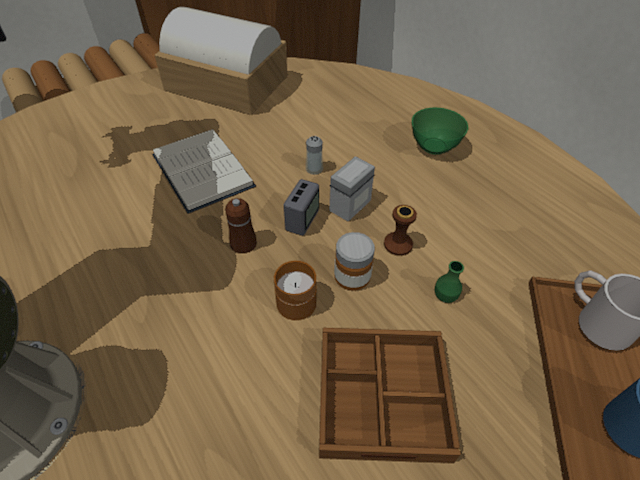

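The top view shows salt (216,172), tin (294,170), display (284,232), mill (277,305), jar (381,228), candle glass (378,297), candlestick (371,165), vase (445,168) and caddy (500,283). Its +x runs toward lower right, with the big cell at top and the smallest at left. The side view confirms this.

```bash
cat > h.py <<'E'
import numpy as np,cv2
from scipy.spatial.transform import Rotation as R
def rot(c): q=np.array(c['attitude']); return R.from_quat(q[[1,2,3,0]]).as_matrix()
def foc(c): return 240/np.tan(np.radians(float(c['vfov']))/2)
def cloud(c):
    v,u=np.mgrid[:480,:640]; f=foc(c); d=c['depth']
    p=np.stack([(u-c['cx'])/f*d,(v-c['cy'])/f*d,d],-1)
    return p@rot(c).T+c['origin']
def ray(c,u,v,z):
    f=foc(c); d=rot(c)@np.array([(u-c['cx'])/f,(v-c['cy'])/f,1.]); o=np.array(c['origin'])
    return (o+d*(z-o[2])/d[2])[:2]
def pix(c,p):
    q=rot(c).T@(np.array(p)-c['origin']); f=foc(c); return f*q[0]/q[2]+c['cx'],f*q[1]/q[2]+c['cy']
E
python3 - <<'E'
from h import *
np.set_printoptions(precision=4,suppress=True)
seeds=dict(salt=(215,171,.081),tin=(294,165,.092),disp=(284,230,.075),mill=(276,304,.111),jar=(382,226,.084),candle=(378,296,.074),stick=(372,160,.090),vase=(447,163,.078))
for n in ['top','side']:
    c=dict(np.load(n+'0.npz')); P=cloud(c); ok=c['depth']>0
    print(n,'table z',np.percentile(P[ok][:,2],[20,50]),'valid',ok.mean())
    if n=='top': X=P; C=c
    m=(ok&(P[...,2]>.02)).astype(np.uint8)
    k,l,s,ce=cv2.connectedComponentsWithStats(m)
    for i in range(1,k):
        if s[i,4]<150 or s[i,4]>20000: continue
        q=P[(l==i)]; zt=np.percentile(q[:,2],97); t=q[q[:,2]>zt-.008]
        r=cv2.minAreaRect(t[:,:2].astype(np.float32)*1000); cc=cv2.minEnclosingCircle(t[:,:2].astype(np.float32)*1000)
        if t[:,0].mean()>.75: continue
        print(ce[i].round(),'ztop %.3f'%zt,'rect',np.round(r[0],1),np.round(r[1],1),round(r[2],1),'circ',np.round(cc[0],1),round(cc[1],1),'mean',t[:,:2].mean(0)*1000)
E
```

```text
top table z [-0.0003  0.0014] valid 0.9959830729166667
[ 26. 169.] ztop 0.163 rect [703.6 485.6] [79.  28.7] 5.8 circ [702.2 499.5] 39.5 mean [694.0787 486.3236]
[294. 172.] ztop 0.096 rect [658.   56.5] [78.3 47.6] 16.4 circ [657.   56.9] 44.0 mean [656.8963  56.2432]
[371. 160.] ztop 0.093 rect [671.1 -74.5] [39.8 41.1] 86.8 circ [671.1 -74.4] 21.0 mean [670.3225 -74.3847]
[444. 167.] ztop 0.081 rect [ 668.3 -203.8] [23.8 23. ] 77.6 circ [ 668.4 -203.6] 12.6 mean [ 667.6577 -203.5394]
[217. 175.] ztop 0.084 rect [660.6 188.5] [31.  29.9] 55.4 circ [659.7 188.4] 16.9 mean [659.3967 187.8528]
[284. 232.] ztop 0.078 rect [556.3  75.6] [78.1 41.6] 33.2 circ [556.2  75.9] 41.5 mean [555.6366  75.476 ]
[380. 229.] ztop 0.088 rect [556.4 -85.5] [61.8 61.8] 25.6 circ [556.5 -85.7] 31.7 mean [556.0297 -85.1427]
[501. 284.] ztop 0.043 rect [ 465.  -280.6] [176.5 180.8] 54.0 circ [ 465.4 -280.6] 124.5 mean [ 461.8976 -281.0685]
[122. 298.] ztop 0.024 rect [459.7 353.5] [ 68.2 141.8] 87.3 circ [459.8 349.2] 74.5 mean [458.6617 349.931 ]
[162. 298.] ztop 0.024 rect [456.9 275.3] [ 80.9 141.2] 8
[... 1167 characters left out ...]
ean [553.3027 -88.1617]
[295. 287.] ztop 0.074 rect [444.4 -77.1] [67.  66.3] 52.5 circ [444.7 -76.7] 34.3 mean [444.0347 -77.4922]
[450. 281.] ztop 0.079 rect [ 666.1 -204.6] [23.8 23.4] 3.9 circ [ 666.7 -205. ] 13.0 mean [ 664.9996 -205.1698]
[ 21. 383.] ztop 0.227 rect [108.  -20.4] [47.1  4.2] 69.1 circ [106.9 -20. ] 23.5 mean [109.6381 -17.5374]
[555. 395.] ztop 0.023 rect [ 675.9 -404.8] [266.6   7. ] 47.0 circ [ 676.5 -405.4] 133.3 mean [ 663.2214 -418.3597]
[388. 395.] ztop 0.041 rect [ 463.9 -280.7] [177.7 180.5] 53.9 circ [ 462.7 -280.7] 124.8 mean [ 458.5903 -290.9486]
[625. 419.] ztop 0.109 rect [ 689.3 -480.4] [43.7  7.7] 34.2 circ [ 691.5 -483.6] 21.9 mean [ 687.2004 -481.4517]
```

Positions found, with the two views agreeing to about 2 mm. The caddy is at (464.5,-280.6) with yaw -126°. I'll write a helper that gives shift units, then go to the salt shaker.

```bash
cat > go.py <<'E'
import sys; from h import *; from workcell import status
T=dict(salt=(659,187),tin=(657,56),mill=(433.5,88.3),jar=(555.7,-86),Cbig=(517.9,-273.6),Cmed=(469.1,-340.7),Csm=(457.9,-211.5),Clong=(409.1,-278.7))
def plan(name,z,ty=None):
    s=status.get_state(); q=s['orientation']; M=R.from_quat(q[[1,2,3,0]]).as_matrix()
    a=np.degrees(np.arctan2(M[1,1],M[0,1])); ty=a if ty is None else ty
    roll=-((ty-a+90)%180-90)/10
    p=s['tcp_pos']*1000; t=np.radians(a-10*roll)
    Y=np.array([np.cos(t),np.sin(t)]); X=np.array([-Y[1],Y[0]])
    d=np.array(T[name])-p[:2]
    print(name,'t%.2f'%s['clock'],'ty %.1f'%a,'tcp',p.round(1),'roll %.2f'%roll,'then x %.3f y %.3f z %.3f'%(X@d/40,Y@d/40,(p[2]-z)/40),'gap %.4f F %.1f'%(s['finger_gap'],s['grip_force']),'tilt',M[:2,2].round(3))
if __name__=='__main__': plan(sys.argv[1],float(sys.argv[2]),float(sys.argv[3]) if len(sys.argv)>3 else None)
E
python3 go.py salt 116
python3 -m handwheel '{"deltas":[[1,-0.81,-0.245,0,0],[1,-0.81,-0.245,0,0],[1,-0.81,-0.245,0,0],[1,-0.81,-0.245,0,0],[1,-0.81,-0.245,0,0],[1,-0.81,-0.245,0,0],[1,-0.81,-0.245,0,0],[1,-0.81,-0.245,0,0],[1,-0.81,-0.245,0,0],[1,-0.81,-0.245,0,0],[1,-0.81,-0.245,0,0],[1,-0.81,-0.245,0,0],[1,-0.81,-0.245,0,0],[1,-0.81,-0.245,0,0],[1,-0.81,-0.245,0,0],[1,-0.81,-0.245,0,0],[1,-0.81,-0.245,0,0],[1,0,0,0,0],[1,0,0,0,0]]}' 40
python3 go.py salt 116
```

```text
salt t0.10 ty 69.3 tcp [203.4 537.5 303.1] roll -0.00 then x -13.755 y -4.163 z 4.677 gap 0.0855 F 0.0 tilt [-0.001 -0.001]
clock: 2.48
tcp_pos: [0.6592, 0.1871, 0.3032]
orientation: [-0.001, 0.18, 0.984, -0.0]
wrist_force: [0.6, 0.1, 0.0]
finger_gap: 0.0852
grip_force: 0.0
salt t2.48 ty 69.3 tcp [659.2 187.1 303.2] roll -0.00 then x 0.004 y -0.006 z 4.680 gap 0.0852 F 0.0 tilt [-0.002  0.   ]
```

```bash
python3 -m handwheel '{"deltas":[[1,0,0,0.78,0],[1,0,0,0.78,0],[1,0,0,0.78,0],[1,0,0,0.78,0],[1,0,0,0.78,0],[1,0,0,0.78,0],[1,0,0,0,0],[1,0,0,0,0],[0.2,0,0,0,0],[-0.1,0,0,0,0],[-0.4,0,0,0,0],[-0.4,0,0,0,0],[-0.4,0,0,0,0],[-0.4,0,0,0,0],[-0.4,0,0,0,0],[-0.4,0,0,0,0]]}' 40
python3 - <<'E'
from workcell import optics; import cv2
c=optics.read_camera('wrist'); cv2.imwrite('pics/w1.png',c['frame'][:,:,::-1])
E
```

```text
clock: 4.47
tcp_pos: [0.6603, 0.1872, 0.1177]
orientation: [0.001, 0.18, 0.984, 0.0]
wrist_force: [-0.8, -0.4, 6.3]
finger_gap: 0.033
grip_force: 39.4
```

View pics/w1.png

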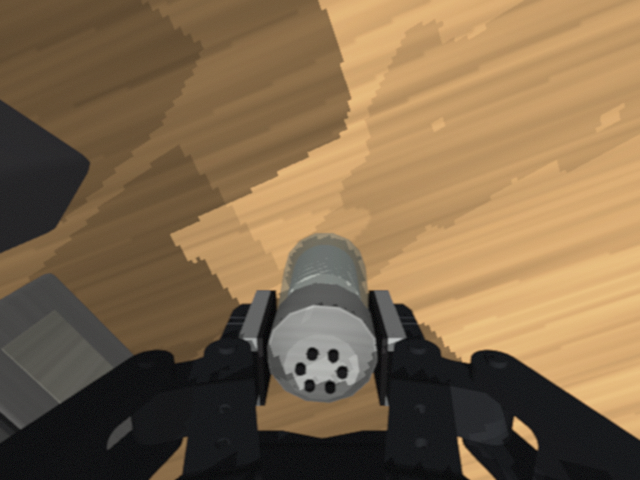

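The wrist view shows the shaker centred between the pads at (322,345). Gap is 33 mm at 39 N, so I'll lift.

```bash
python3 -m handwheel '{"deltas":[[-0.6,0,0,-0.3,0],[-0.6,0,0,-0.6,0],[-0.6,0,0,-0.7,0],[-0.6,0,0,-0.7,0],[-0.6,0,0,-0.7,0],[-0.6,0,0,-0.7,0],[-0.6,0,0,-0.5,0],[-0.6,0,0,-0.2,0],[-0.6,0,0,0,0]]}'
python3 go.py Csm 122.5
```

```text
clock: 5.65
tcp_pos: [0.6597, 0.187, 0.2928]
orientation: [0.0, 0.18, 0.984, 0.0]
wrist_force: [0.8, 0.4, -1.9]
finger_gap: 0.0333
grip_force: 39.9
Csm t5.65 ty 69.3 tcp [659.7 187.  292.8] roll -0.00 then x 1.193 y -11.103 z 4.257 gap 0.0333 F 39.9 tilt [0. 0.]
```

```bash
python3 -m handwheel '{"deltas":[[-0.6,0.03,-0.3,0,0],[-0.6,0.06,-0.5,0,0],[-0.6,0.08,-0.7,0,0],[-0.6,0.08,-0.8,0,0],[-0.6,0.08,-0.8,0,0],[-0.6,0.08,-0.8,0,0],[-0.6,0.08,-0.8,0,0],[-0.6,0.08,-0.8,0,0],[-0.6,0.08,-0.8,0,0],[-0.6,0.08,-0.8,0,0],[-0.6,0.08,-0.8,0,0],[-0.6,0.08,-0.8,0,0],[-0.6,0.08,-0.8,0,0],[-0.6,0.08,-0.7,0,0],[-0.6,0.08,-0.5,0,0],[-0.6,0.08,-0.3,0,0],[-0.6,0.06,-0.1,0,0],[-0.6,0,0,0,0],[-0.6,0,0,0,0]]}'
python3 go.py Csm 124.5
```

```text
clock: 8.02
tcp_pos: [0.4553, -0.2097, 0.2927]
orientation: [0.0, 0.179, 0.984, 0.0]
wrist_force: [-0.3, 0.0, -1.4]
finger_gap: 0.0334
grip_force: 39.9
Csm t8.03 ty 69.3 tcp [ 455.3 -209.7  292.7] roll -0.00 then x -0.077 y -0.018 z 4.204 gap 0.0334 F 39.9 tilt [0. 0.]
```

```bash
python3 -m handwheel '{"deltas":[[-0.6,-0.077,-0.018,0.3,0],[-0.6,0,0,0.7,0],[-0.6,0,0,0.8,0],[-0.6,0,0,0.8,0],[-0.6,0,0,0.6,0],[-0.6,0,0,0.4,0],[-0.6,0,0,0.3,0],[-0.6,0,0,0.2,0],[-0.6,0,0,0.1,0],[-0.6,0,0,0,0],[-0.6,0,0,0,0]]}'
python3 go.py Csm 123.5
python3 - <<'E'
from workcell import optics; import cv2
c=optics.read_camera('side'); cv2.imwrite('pics/s1.png',c['frame'][200:,150:,::-1])
E
```

```text
clock: 9.4
tcp_pos: [0.458, -0.2122, 0.1252]
orientation: [0.001, 0.18, 0.984, -0.0]
wrist_force: [-0.8, -0.4, -0.6]
finger_gap: 0.0333
grip_force: 39.9
Csm t9.40 ty 69.3 tcp [ 458.  -212.2  125.2] roll -0.00 then x 0.009 y 0.016 z 0.042 gap 0.0333 F 39.9 tilt [ 0.001 -0.   ]
```

View pics/s1.png

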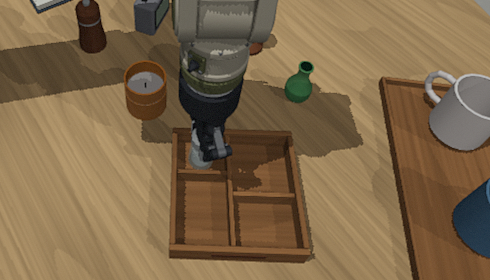

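The crop shows the shaker inside the small cell (crop pixel (200,150)), just above the floor. I'll lower it to contact and release.

```bash
python3 -m handwheel '{"deltas":[[-0.6,0,0,0.04,0],[-0.6,0,0,0.03,0],[-0.6,0,0,0,0]]}'
python3 -m handwheel '{"deltas":[[-0.2,0,0,0,0],[0,0,0,0,0],[0.2,0,0,0,0],[0.2,0,0,0,0],[0.2,0,0,-0.1,0],[0.2,0,0,-0.5,0],[0.2,0,0,-0.9,0],[0.4,0,0,-0.9,0],[0.6,0,0,-0.9,0],[1,0,0,-0.9,0],[1,0,0,0,0]]}'
python3 go.py mill 134
```

```text
clock: 9.82
tcp_pos: [0.4584, -0.2123, 0.1235]
orientation: [0.001, 0.18, 0.984, -0.0]
wrist_force: [-2.3, 2.5, 9.9]
finger_gap: 0.0334
grip_force: 41.0
clock: 11.2
tcp_pos: [0.4589, -0.2128, 0.2931]
orientation: [0.003, 0.18, 0.984, -0.001]
wrist_force: [0.9, -1.1, 0.6]
finger_gap: 0.0851
grip_force: 0.0
mill t11.20 ty 69.3 tcp [ 458.9 -212.8  293.1] roll -0.00 then x 3.259 y 6.816 z 3.979 gap 0.0851 F 0.0 tilt [ 0.005 -0.003]
```

```bash
python3 -m handwheel '{"deltas":[[1,0.2,0.4,0,0],[1,0.3,0.65,0,0],[1,0.4,0.8,0,0],[1,0.4,0.8,0,0],[1,0.4,0.8,0,0],[1,0.4,0.8,0,0],[1,0.4,0.8,0,0],[1,0.3,0.75,0,0],[1,0.26,0.6,0,0],[1,0.2,0.42,0,0],[1,0,0,0,0],[1,0,0,0,0]]}'
python3 go.py mill 134
```

```text
clock: 12.7
tcp_pos: [0.4315, 0.0894, 0.2891]
orientation: [-0.001, 0.18, 0.984, -0.0]
wrist_force: [-0.3, -0.3, -0.4]
finger_gap: 0.0856
grip_force: 0.0
mill t12.70 ty 69.3 tcp [431.5  89.4 289.1] roll -0.00 then x -0.056 y -0.007 z 3.878 gap 0.0856 F 0.0 tilt [-0.002 -0.   ]
```

```bash
python3 -m handwheel '{"deltas":[[1,-0.056,-0.007,0.5,0],[1,0,0,0.8,0],[1,0,0,0.8,0],[1,0,0,0.8,0],[1,0,0,0.68,0],[1,0,0,0.3,0],[1,0,0,0,0],[1,0,0,0,0],[0.3,0,0,0,0],[0,0,0,0,0],[-0.3,0,0,0,0],[-0.3,0,0,0,0],[-0.3,0,0,0,0],[-0.3,0,0,0,0],[-0.3,0,0,0,0]]}' 40
python3 go.py mill 134
python3 -m handwheel '{"deltas":[[-0.5,0,0,-0.3,0],[-0.5,0,0,-0.6,0],[-0.5,0,0,-0.8,0],[-0.5,0,0,-0.8,0],[-0.5,0,0,-0.8,0],[-0.5,0,0,-0.6,0],[-0.5,0,0,-0.4,0],[-0.5,0,0,-0.1,0],[-0.5,0,0,0,0]]}'
python3 go.py Cmed 140
```

```text
clock: 14.58
tcp_pos: [0.4346, 0.0882, 0.1353]
orientation: [0.001, 0.18, 0.984, 0.0]
wrist_force: [-0.7, -0.8, 6.2]
finger_gap: 0.0408
grip_force: 40.3
mill t14.57 ty 69.3 tcp [434.6  88.2 135.3] roll -0.00 then x 0.027 y -0.009 z 0.033 gap 0.0408 F 40.3 tilt [ 0.001 -0.   ]
clock: 15.7
tcp_pos: [0.4341, 0.0882, 0.3105]
orientation: [-0.0, 0.18, 0.984, 0.0]
wrist_force: [-0.2, -0.2, -2.3]
finger_gap: 0.0405
grip_force: 40.9
Cmed t15.70 ty 69.3 tcp [434.1  88.2 310.5] roll -0.00 then x -4.614 y -9.720 z 4.263 gap 0.0405 F 40.9 tilt [-0.  0.]
```

```bash
python3 -m handwheel '{"deltas":[[-0.5,-0.14,-0.3,0,0],[-0.5,-0.24,-0.5,0,0],[-0.5,-0.33,-0.7,0,0],[-0.5,-0.38,-0.8,0,0],[-0.5,-0.38,-0.8,0,0],[-0.5,-0.38,-0.8,0,0],[-0.5,-0.38,-0.8,0,0],[-0.5,-0.38,-0.8,0,0],[-0.5,-0.38,-0.8,0,0],[-0.5,-0.38,-0.8,0,0],[-0.5,-0.38,-0.8,0,0],[-0.5,-0.33,-0.7,0,0],[-0.5,-0.24,-0.5,0,0],[-0.5,-0.19,-0.4,0,0],[-0.5,-0.1,-0.22,0,0],[-0.5,0,0,0,0],[-0.5,0,0,0,0]]}'
python3 go.py Cmed 142.5
```

```text
clock: 17.82
tcp_pos: [0.4692, -0.3399, 0.3108]
orientation: [-0.0, 0.18, 0.984, 0.0]
wrist_force: [-0.1, 0.4, -2.1]
finger_gap: 0.0407
grip_force: 40.9
Cmed t17.82 ty 69.3 tcp [ 469.2 -339.9  310.8] roll -0.00 then x -0.006 y -0.019 z 4.206 gap 0.0407 F 40.9 tilt [-0.  0.]
```

```bash
python3 -m handwheel '{"deltas":[[-0.5,0,-0.019,0.3,0],[-0.5,0,0,0.7,0],[-0.5,0,0,0.8,0],[-0.5,0,0,0.8,0],[-0.5,0,0,0.6,0],[-0.5,0,0,0.4,0],[-0.5,0,0,0.3,0],[-0.5,0,0,0.2,0],[-0.5,0,0,0.1,0],[-0.5,0,0,0,0],[-0.5,0,0,0,0]]}'
python3 -m handwheel '{"deltas":[[-0.5,0,0,0.04,0],[-0.5,0,0,0.03,0],[-0.5,0,0,0,0]]}'
```

```text
clock: 19.2
tcp_pos: [0.4691, -0.3417, 0.1433]
orientation: [0.0, 0.18, 0.984, -0.0]
wrist_force: [0.6, -0.5, -1.7]
finger_gap: 0.0409
grip_force: 40.9
clock: 19.58
tcp_pos: [0.4692, -0.3418, 0.1414]
orientation: [0.001, 0.18, 0.984, -0.0]
wrist_force: [-1.7, 1.5, 6.5]
finger_gap: 0.0408
grip_force: 41.7
```

```bash
python3 -m handwheel '{"deltas":[[-0.05,0,0,0,0],[0.15,0,0,0,0],[0.35,0,0,0,0],[0.35,0,0,0,0],[0.35,0,0,-0.1,0],[0.35,0,0,-0.5,0],[0.35,0,0,-0.8,0],[0.5,0,0,-0.8,0],[1,0,0,-0.9,0],[1,0,0,-0.8,0],[1,0,0,0,-0.925],[1,0,0,0,-0.925],[1,0,0,0,-0.925],[1,0,0,0,-0.925],[1,0,0,0,0]]}'
python3 go.py tin 130 106.3
```

```text
clock: 21.45
tcp_pos: [0.4688, -0.3414, 0.296]
orientation: [0.0, -0.141, 0.99, 0.0]
wrist_force: [0.3, -0.6, 0.7]
finger_gap: 0.0852
grip_force: 0.0
tin t21.45 ty 106.2 tcp [ 468.8 -341.4  296. ] roll -0.01 then x -7.304 y 8.215 z 4.150 gap 0.0852 F 0.0 tilt [0. 0.]
```

```bash
python3 -m handwheel '{"deltas":[[1,-0.27,0.3,0,0],[1,-0.44,0.5,0,0],[1,-0.62,0.7,0,0],[1,-0.62,0.7,0,0],[1,-0.62,0.7,0,0],[1,-0.62,0.7,0,0],[1,-0.62,0.7,0,0],[1,-0.62,0.7,0,0],[1,-0.62,0.7,0,0],[1,-0.62,0.7,0,0],[1,-0.53,0.6,0,0],[1,-0.45,0.5,0,0],[1,-0.36,0.4,0,0],[1,-0.3,0.3,0,0],[1,0,0,0,0],[1,0,0,0,0]]}'
python3 go.py tin 128 106.3
```

```text
clock: 23.45
tcp_pos: [0.6575, 0.0549, 0.2958]
orientation: [-0.0, -0.141, 0.99, -0.0]
wrist_force: [0.5, -0.3, 0.4]
finger_gap: 0.0852
grip_force: 0.0
tin t23.45 ty 106.2 tcp [657.5  54.9 295.8] roll -0.01 then x 0.004 y 0.030 z 4.195 gap 0.0852 F 0.0 tilt [-0. -0.]
```

```bash
python3 -m handwheel '{"deltas":[[1,0,0.03,0.5,0],[1,0,0,0.8,0],[1,0,0,0.8,0],[1,0,0,0.8,0],[1,0,0,0.8,0],[1,0,0,0.5,0],[1,0,0,0,0],[1,0,0,0,0],[0.4,0,0,0,0],[0.2,0,0,0,0],[0,0,0,0,0],[-0.2,0,0,0,0],[-0.2,0,0,0,0],[-0.2,0,0,0,0],[-0.2,0,0,0,0]]}' 45
python3 go.py tin 128
python3 -m handwheel '{"deltas":[[-0.3,0,0,-0.3,0],[-0.3,0,0,-0.6,0],[-0.3,0,0,-0.8,0],[-0.3,0,0,-0.8,0],[-0.3,0,0,-0.8,0],[-0.3,0,0,-0.6,0],[-0.3,0,0,-0.4,0],[-0.3,0,0,-0.1,0],[-0.3,0,0,0,0]]}'
python3 - <<'E'
from workcell import optics; import cv2
c=optics.read_camera('wrist'); cv2.imwrite('pics/w2.png',c['frame'][:,:,::-1])
E
python3 go.py Clong 135
```

```text
clock: 25.32
tcp_pos: [0.6579, 0.0565, 0.129]
orientation: [0.001, -0.141, 0.99, -0.0]
wrist_force: [0.0, -0.6, 5.5]
finger_gap: 0.0475
grip_force: 47.2
tin t25.32 ty 106.3 tcp [657.9  56.5 129. ] roll -0.00 then x 0.026 y -0.005 z 0.026 gap 0.0475 F 47.2 tilt [ 0.002 -0.   ]
clock: 26.45
tcp_pos: [0.6571, 0.0566, 0.3032]
orientation: [-0.001, -0.142, 0.99, 0.0]
wrist_force: [0.5, 0.6, -1.4]
finger_gap: 0.0477
grip_force: 46.5
Clong t26.50 ty 106.3 tcp [657.   56.6 302.7] roll -0.00 then x 8.297 y -6.310 z 4.193 gap 0.0475 F 46.5 tilt [-0.002  0.   ]
```

View pics/w2.png

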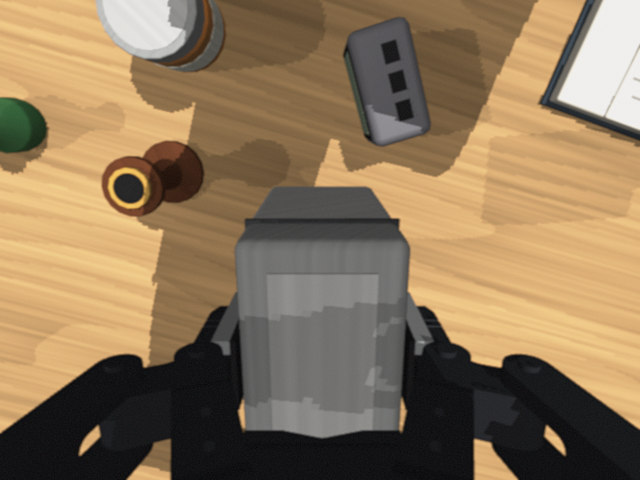

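The tin is square in the pads and centred at (322,340). Next I'll turn it to the caddy axis.

```bash
python3 -m handwheel '{"deltas":[[-0.3,0,0,0,-0.6],[-0.3,0,0,0,-0.8],[-0.3,0,0,0,-0.8],[-0.3,0,0,0,-0.8],[-0.3,0,0,0,-0.5],[-0.3,0,0,0,-0.27],[-0.3,0,0,0,0]]}'
python3 go.py Clong 136 144
```

```text
clock: 27.38
tcp_pos: [0.6569, 0.0566, 0.3026]
orientation: [-0.001, -0.454, 0.891, 0.001]
wrist_force: [-0.9, 0.1, -1.1]
finger_gap: 0.0473
grip_force: 46.5
Clong t27.38 ty 143.9 tcp [656.9  56.6 302.6] roll -0.01 then x 10.422 y 0.085 z 4.164 gap 0.0473 F 46.5 tilt [-0.002  0.   ]
```

```bash
python3 -m handwheel '{"deltas":[[-0.3,0.3,0,0,0],[-0.3,0.5,0,0,0],[-0.3,0.7,0.085,0,0],[-0.3,0.8,0,0,0],[-0.3,0.8,0,0,0],[-0.3,0.8,0,0,0],[-0.3,0.8,0,0,0],[-0.3,0.8,0,0,0],[-0.3,0.8,0,0,0],[-0.3,0.8,0,0,0],[-0.3,0.8,0,0,0],[-0.3,0.8,0,0,0],[-0.3,0.7,0,0,0],[-0.3,0.5,0,0,0],[-0.3,0.3,0,0,0],[-0.3,0.22,0,0,0],[-0.3,0,0,0,0],[-0.3,0,0,0,0]]}'
python3 go.py Clong 136 144
```

```text
clock: 29.62
tcp_pos: [0.4096, -0.2781, 0.3038]
orientation: [0.0, -0.454, 0.891, 0.0]
wrist_force: [0.8, -0.9, -0.9]
finger_gap: 0.0473
grip_force: 46.5
Clong t29.62 ty 144.0 tcp [ 409.6 -278.1  303.8] roll -0.00 then x 0.019 y 0.002 z 4.195 gap 0.0473 F 46.5 tilt [0. 0.]
```

```bash
python3 -m handwheel '{"deltas":[[-0.3,0.019,0,0.3,0],[-0.3,0,0,0.7,0],[-0.3,0,0,0.8,0],[-0.3,0,0,0.8,0],[-0.3,0,0,0.6,0],[-0.3,0,0,0.4,0],[-0.3,0,0,0.3,0],[-0.3,0,0,0.2,0],[-0.3,0,0,0.08,0],[-0.3,0,0,0,0],[-0.3,0,0,0,0]]}'
python3 -m handwheel '{"deltas":[[-0.3,0,0,0.04,0],[-0.3,0,0,0.03,0],[-0.3,0,0,0,0]]}'
```

```text
clock: 31.0
tcp_pos: [0.4092, -0.2794, 0.1372]
orientation: [0.0, -0.454, 0.891, -0.0]
wrist_force: [1.0, 0.3, -1.9]
finger_gap: 0.0476
grip_force: 46.6
clock: 31.38
tcp_pos: [0.4092, -0.2794, 0.135]
orientation: [0.0, -0.454, 0.891, -0.001]
wrist_force: [-2.6, -0.0, 7.3]
finger_gap: 0.0473
grip_force: 47.3
```

```bash
python3 -m handwheel '{"deltas":[[0.15,0,0,0,0],[0.3,0,0,0,0],[0.45,0,0,0,0],[0.45,0,0,0,0],[0.45,0,0,-0.1,0],[0.45,0,0,-0.5,0],[0.45,0,0,-0.8,0],[0.5,0,0,-0.8,0],[1,0,0,-0.9,0],[1,0,0,-0.8,0],[1,0,0,0,0],[1,0,0,0,0]]}'
python3 go.py jar 118
```

```text
clock: 32.88
tcp_pos: [0.4088, -0.2789, 0.2894]
orientation: [-0.0, -0.454, 0.891, 0.0]
wrist_force: [0.4, -0.0, 0.3]
finger_gap: 0.0852
grip_force: 0.0
jar t32.88 ty 144.0 tcp [ 408.8 -278.9  289.4] roll -0.00 then x -6.061 y -0.134 z 4.286 gap 0.0852 F 0.0 tilt [-0.  0.]
```

```bash
python3 -m handwheel '{"deltas":[[1,-0.3,0,0,0],[1,-0.6,-0.134,0,0],[1,-0.8,0,0,0],[1,-0.8,0,0,0],[1,-0.8,0,0,0],[1,-0.8,0,0,0],[1,-0.8,0,0,0],[1,-0.6,0,0,0],[1,-0.4,0,0,0],[1,-0.16,0,0,0],[1,0,0,0,0],[1,0,0,0,0]]}'
python3 - <<'E'
from workcell import optics; import cv2; from h import *
c=optics.read_camera('top'); P=cloud(c)
m=(P[...,2]>.077)&(P[...,2]<.1)&(np.hypot(P[...,0]-.556,P[...,1]+.086)<.05)
t=P[m]; print('jar lid',m.sum(),cv2.minEnclosingCircle(t[:,:2].astype(np.float32)*1000) if m.sum()>20 else '')
c=optics.read_camera('wrist'); cv2.imwrite('pics/w3.png',c['frame'][:,:,::-1])
E
python3 go.py jar 118
```

```text
clock: 34.38
tcp_pos: [0.5555, -0.0868, 0.2899]
orientation: [-0.0, -0.453, 0.891, 0.0]
wrist_force: [0.4, -0.6, 0.1]
finger_gap: 0.0852
grip_force: 0.0
jar lid 0 
jar t34.48 ty 143.9 tcp [555.6 -86.9 290. ] roll -0.00 then x -0.020 y 0.010 z 4.300 gap 0.0856 F 0.0 tilt [ 0. -0.]
```

View pics/w3.png

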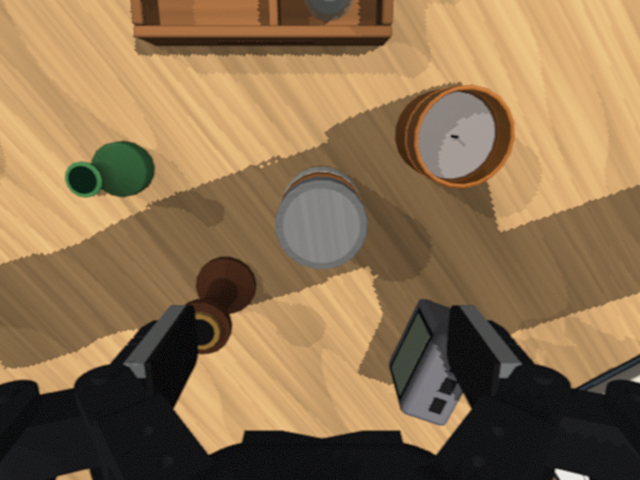

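The jar lid is at column 321, centred between the fingers at columns 165 and 478. I'll descend and grasp.

```bash
python3 -m handwheel '{"deltas":[[1,-0.02,0.01,0.5,0],[1,0,0,0.8,0],[1,0,0,0.8,0],[1,0,0,0.8,0],[1,0,0,0.8,0],[1,0,0,0.4,0],[1,0,0,0.2,0],[1,0,0,0,0],[1,0,0,0,0],[0.6,0,0,0,0],[0.4,0,0,0,0],[0.2,0,0,0,0],[0.2,0,0,0,0],[0.2,0,0,0,0],[0.2,0,0,0,0]]}' 50
python3 go.py jar 118
python3 -m handwheel '{"deltas":[[0.1,0,0,-0.3,0],[0.1,0,0,-0.6,0],[0.1,0,0,-0.8,0],[0.1,0,0,-0.8,0],[0.1,0,0,-0.8,0],[0.1,0,0,-0.6,0],[0.1,0,0,-0.4,0],[0.1,0,0,-0.1,0],[0.1,0,0,0,0]]}'
python3 go.py Cbig 126
```

```text
clock: 36.35
tcp_pos: [0.5569, -0.0857, 0.1192]
orientation: [0.001, -0.454, 0.891, -0.001]
wrist_force: [0.3, -0.5, 6.5]
finger_gap: 0.0619
grip_force: 55.1
jar t36.35 ty 144.0 tcp [556.9 -85.7 119.2] roll -0.00 then x 0.024 y 0.019 z 0.029 gap 0.0619 F 55.1 tilt [ 0.002 -0.001]
clock: 37.48
tcp_pos: [0.5557, -0.0853, 0.2932]
orientation: [-0.0, -0.454, 0.891, 0.0]
wrist_force: [-0.9, 0.1, -2.8]
finger_gap: 0.062
grip_force: 55.5
Cbig t37.48 ty 144.0 tcp [555.7 -85.3 293.2] roll -0.00 then x 4.364 y -2.004 z 4.181 gap 0.0620 F 55.5 tilt [-0.001  0.   ]
```

```bash
python3 -m handwheel '{"deltas":[[0.1,0.3,-0.14,0,0],[0.1,0.5,-0.23,0,0],[0.1,0.7,-0.32,0,0],[0.1,0.8,-0.37,0,0],[0.1,0.8,-0.37,0,0],[0.1,0.6,-0.27,0,0],[0.1,0.4,-0.18,0,0],[0.1,0.26,-0.12,0,0],[0.1,0,0,0,0],[0.1,0,0,0,0]]}'
python3 go.py Cbig 126.5
```

```text
clock: 38.72
tcp_pos: [0.5182, -0.2727, 0.2938]
orientation: [0.0, -0.454, 0.891, 0.0]
wrist_force: [-0.2, 0.4, -3.3]
finger_gap: 0.0622
grip_force: 55.5
Cbig t38.73 ty 144.0 tcp [ 518.2 -272.7  293.8] roll -0.00 then x 0.022 y -0.006 z 4.183 gap 0.0622 F 55.5 tilt [-0.     0.001]
```

```bash
python3 -m handwheel '{"deltas":[[0.1,0.022,-0.006,0.3,0],[0.1,0,0,0.7,0],[0.1,0,0,0.8,0],[0.1,0,0,0.8,0],[0.1,0,0,0.6,0],[0.1,0,0,0.4,0],[0.1,0,0,0.3,0],[0.1,0,0,0.2,0],[0.1,0,0,0.08,0],[0.1,0,0,0,0],[0.1,0,0,0,0]]}'
python3 -m handwheel '{"deltas":[[0.1,0,0,0.04,0],[0.1,0,0,0.03,0],[0.1,0,0,0,0]]}'
```

```text
clock: 40.1
tcp_pos: [0.5181, -0.2746, 0.1273]
orientation: [0.0, -0.454, 0.891, -0.0]
wrist_force: [0.5, 0.4, -4.7]
finger_gap: 0.0621
grip_force: 55.5
clock: 40.48
tcp_pos: [0.518, -0.2745, 0.1252]
orientation: [0.0, -0.454, 0.891, -0.001]
wrist_force: [-2.6, 1.2, 5.2]
finger_gap: 0.0623
grip_force: 56.4
```

```bash
python3 -m handwheel '{"deltas":[[0.55,0,0,0,0],[0.65,0,0,0,0],[0.75,0,0,0,0],[0.75,0,0,0,0],[0.75,0,0,-0.1,0],[0.75,0,0,-0.5,0],[0.75,0,0,-0.8,0],[0.75,0,0,-0.8,0],[0.75,0,0,-0.9,0],[0.75,0,0,-0.8,0],[0.75,-0.8,0.3,0,0],[0.75,-0.8,0.3,0,0],[0.75,-0.8,0.4,0,0],[0.75,-0.8,0.4,0,0],[0.75,-0.8,0.4,0,0],[0.75,-0.8,0.4,0,0],[0.75,-0.8,0.4,0,0],[0.75,-0.8,0.4,0,0],[0.75,-0.4,0,0,0],[0.75,0,0,0,0]]}'
python3 - <<'E'
from workcell import optics; import cv2; from h import *
np.set_printoptions(precision=1,suppress=True)
T=dict(mill=(469.1,-340.7,.115),salt=(457.9,-211.5,.085),tin=(409.1,-278.7,.097),jar=(517.9,-273.6,.089),candle=(445.6,-76.5,.074),stick=(670.2,-75,.09),disp=(555.7,75,.075),vase=(667,-204,.078))
for n in ['top','side']:
    c=optics.read_camera(n); cv2.imwrite(f'pics/{n}9.png',c['frame'][:,:,::-1]); P=cloud(c)
    for k,(x,y,z) in T.items():
        m=(np.abs(P[...,2]-z)<.007)&(np.hypot(P[...,0]-x/1e3,P[...,1]-y/1e3)<.052)
        t=P[m]
        if len(t)>20:
            r=cv2.minAreaRect(t[:,:2].astype(np.float32)*1000); d=np.array(r[0])-(x,y); print(n,k,'off',d,'size',np.array(r[1]),'z',np.percentile(t[:,2],97)*1000)
E
```

```text
clock: 42.98
tcp_pos: [0.5814, 0.0166, 0.2799]
orientation: [0.0, -0.454, 0.891, -0.0]
wrist_force: [0.1, -0.9, -0.7]
finger_gap: 0.0748
grip_force: 0.0
top mill off [ 0.1 -0. ] size [32.9 34.4] z 119.0046994080661
top salt off [-9.7 -9.7] size [63.1 44.2] z 90.23517894064868
top tin off [0.9 0.2] size [78.2 48.9] z 102.21779813273147
top jar off [-0.  0.] size [62.3 62. ] z 94.13624909380844
top candle off [ -0.4 -21.1] size [22.1 62.7] z 77.71186534727534
top stick off [  1.6 -10.9] size [40.1 18. ] z 93.62746299071831
top vase off [ 1.5 -0.1] size [23.7 23.5] z 82.02747448542596
side mill off [-1.8 -1.2] size [32.6 31.1] z 117.28184301497312
side salt off [-0.9 -0.1] size [33.7 32.4] z 88.50713606233269
side tin off [-0.7 -0.6] size [78.1 48.2] z 100.12119770712435
side jar off [-2.  -0.9] size [62.3 62. ] z 91.89957132240826
side candle off [-1.  -0.8] size [66.6 65.9] z 75.34015868376699
side stick off [-0.5  0.3] size [42.2 39.7] z 90.97654979846389
side disp off [-1.1 -0.5] size [78.5 40.8] z 75.92925892919749
side vase off [-1.1 -0.4] size [24.2 23.7] z 79.885464786095
```

View pics/top9.png

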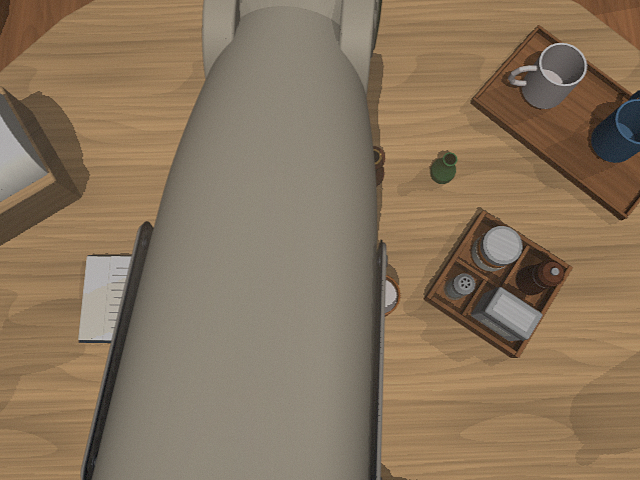

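View pics/side9.png

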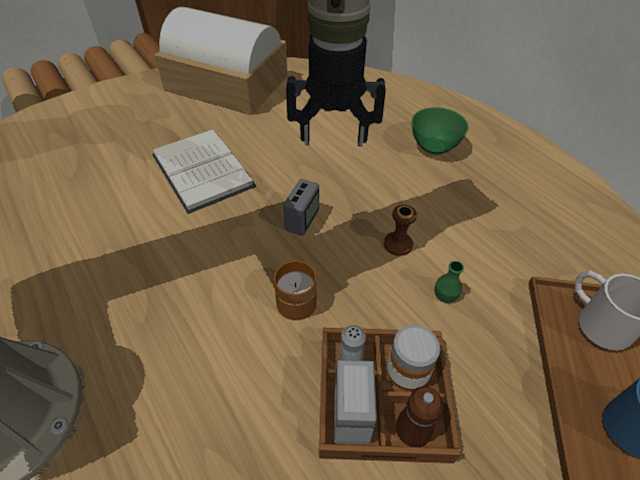

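Both views show all four standing in their own cells (jar (501,245), mill (548,273), shaker (463,286), tin (511,312) in the top view). Each is within 2 mm of its cell centre, the look-alikes have not moved, and the gripper is clear.

```bash
python3 -c "
from workcell import hand_in; print(hand_in())"
```

```text
the job is handed in; nothing more can be done
None
```

The job is handed in at about 43 s: jar, tin, mill and shaker stand upright in their own cells, each about 2 mm or less from the cell centre, and all four look-alikes are where they started; the hand-in call returned no verdict.

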